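# Blow the static dust off a ball lens

### The job

Get the glass ball lens ready for mounting at the ionising air blower: start the blower with the three keys on its top, one at a time and each pressed right down and let up again, first the round power key, then the square fan key in the middle, then the oblong ion key. Then take the small carrying tray by its arched handle and carry it, with the loose ball staying in its pocket and untouched by the gripper, to the front of the blower. Finish while still holding the tray there in the air, level and still, the ball straight in front of the round outlet, level with the outlet's centre and about 15 cm from the grille; leave the other things on the bench where they are.

Things in the scene. Friction and masses are not known exactly. Their poses are not given: they have to be found in the camera images.
- blower: Ionising air blower on the right of the bench (fixed): grey box 100 mm deep (its x), 184 mm wide (its y), 187 mm high, a round grille on its front. Origin: centre of its footprint on the bench. Its -x axis points out of the front, +z up. The front faces the middle of the bench (world +y, give or take 17 degrees)
- outlet (a point): Centre of the blower's round outlet grille (grille 102 mm across), 57 mm in front of the blower's origin and 100 mm above the bench; axes as the blower's: -x points straight out of the outlet along the stream, y sideways, z up
- key_power (a joint): Round grey power key, 28 mm across, in the key row on the blower's flat top, 56 mm from the middle key towards the blower's -y (the end of the row nearer the robot). 0 = up, 0.005 m = fully down; springs up when let go; 0.8 N starts it moving, 4 N holds it down; it counts as pressed from 0.0035 m
- key_fan (a joint): Square fan key, 20 x 20 mm, middle of the row; travel, spring and reading as the power key
- key_ion (a joint): Oblong ion key, 34 mm long along the row and 14 mm wide, 56 mm from the middle key towards the blower's +y (the end farther from the robot); travel, spring and reading as the power key
- key_power_top (a point): Centre of the top face of the power key, 195 mm above the bench when up; the keys stand 8 mm proud of the flat black key strip and still 3 mm proud when fully down; key centres are 56 mm apart
- key_fan_top (a point): Centre of the top face of the fan key, 195 mm above the bench when up
- key_ion_top (a point): Centre of the top face of the ion key, 195 mm above the bench when up
- tray: Loose orange plastic carrying tray, 130 mm (x) by 90 mm (y), rim 14 mm high, floor 4 mm, a steel arched handle across its middle; 0.1 to 0.2 kg. Two round pockets in its floor, 34 mm either side of the handle along x, each a ring 20 mm wide inside and 3 mm high. Origin: centre of its underside; z up. Starts flat on the left half of the bench
- bail (a point): Middle of the tray's arched handle, 66 mm above the tray's underside: a straight level flat bar along the tray's y, 96 mm long, 14 mm wide (tray x), underside at 62 and top at 70 mm above the tray's underside; legs at both ends. Axes as the tray's. Free below it; pinch it from above across its 14 mm width, fingers closing along the tray's x
- pocket (a point): Where the ball's centre sits when it rests in its pocket (the one on the tray's +x side): 34 mm along the tray's x from its middle, 16.5 mm above the tray's underside. Axes as the tray's
- ball_center (a point): Centre of the loose clear glass ball lens, 25 mm in diameter, about 21 g, lying in the tray's +x pocket with up to 2 mm of play; it rolls out over the 3 mm pocket rim if the tray tips beyond about 40 degrees (less while it is being accelerated)
- stand: Slotted beech stand (fixed), 170 x 76 mm, 32 mm high, on the left; origin: centre of its underside
- blank0: Loose glass lens blank 1 of 3, a disc 64 mm across and 8 mm thick, standing upright in a slot of the beech stand, its top 78 mm above the bench; origin: its lowest point in the slot. Leave alone
- blank1: Loose glass lens blank 2 of 3, a disc 64 mm across and 8 mm thick, standing upright in a slot of the beech stand, its top 78 mm above the bench; origin: its lowest point in the slot. Leave alone
- blank2: Loose glass lens blank 3 of 3, a disc 64 mm across and 8 mm thick, standing upright in a slot of the beech stand, its top 78 mm above the bench; origin: its lowest point in the slot. Leave alone
- lens_tray: Loose flat orange lens tray without a handle, 100 x 150 mm, 16 mm high, with two lenses in it; origin: centre of its underside. Leave alone
- spherometer: Loose brass ring spherometer, 60 mm across, 61 mm high; origin: centre of its underside. Leave alone
- prism: Loose glass prism with rounded edges, three-sided, about 60 mm across, 34 mm high; origin: centre of its underside. Leave alone
- lap: Loose dark iron polishing lap, mushroom-shaped, 64 mm across, 48 mm high; origin: centre of its underside. Leave alone
- bottle: Loose amber bottle, 54 mm across, 150 mm high, far side of the bench; origin: centre of its underside. Leave alone
- ball: The ball lens as a body; its origin lies on its surface and turns as it rolls, so use ball_center
Things that resemble listed ones, but are neither listed nor needed, are in the scene too. Of the things shaped like the stand, the beech one is meant. Of the things that look like the tray, the larger one is meant.

How it is judged:
By the outcome, as a careful person would: the job done as asked, in the order asked, and still so for the second after the job is handed in, while the arm keeps its last pose, push and grip.
It also fails if it takes over 59 s, if anything falls off the work surface, if the arm or the gripper's body presses on something with over 40 N, if the wrist force passes 120 N, or if a joint passes its speed limit or range.

### The arm

A 6-joint arm with a two-finger parallel gripper is mounted at the origin on the work surface. World frame = base frame: x ahead of the robot, y to its left, z up, the work surface at z = 0. Lengths are in mm, angles in rad, forces in N, time in s.
With the tool pointing down it reaches from about 275 to 725 mm from the base axis. Payload 5.6 kg.
Tool frame: the origin (TCP) lies at the very end of the fingers, on their centre line; the grasp point (between the pads) lies robot.grasp_offset behind it (robot.grasp_offset is the distance from the TCP to the grasp point, in mm); x points along the fingers, z is the direction in which the jaws open and shut, and the axes are right-handed (so a half turn about x gives the same grasp; the last joint's range is limited). The gripper opens to 85 mm and grips with 20 to 120 N. Pads are 22 mm wide; open, the fingers measure 114 mm over their backs; the gripper's body (76 mm by 85 mm) begins 54 mm behind the grasp point. The pads swing forward as they close: fully open they stand 13 mm farther back than shut.
Start: joints at [0.285, 0.255, 0.108, 0, -1.424, -0.285], TCP at [549.994, 0.025, 231.283] pointing down, gripper open.
Joint ranges: [-2.95, 2.95], [-1.21, 1.97], [-1.09, 1.5], [-2.87, 1.71], [-2.94, -0.07], [-3.05, 3.05]. Speed limits (rad/s): [2.57, 2.57, 3.14, 3.14, 3.14, 3.14].

### API

Orientations are given as a 3x3 rotation matrix whose columns are the frame's x, y, z axes.
In Python, from cell import robot gives the robot as it stands. The module is installed in compiled form; this text tells all that it offers.
- The arm moves only by the shell command python3 -m pendant 'ROWS' [OPENING] [FORCE]. ROWS is JSON, a list of rows, each a list of 6 numbers: the shift along the world's x, y, z in m, then the turn, a rotation vector about the world's x, y, z in degrees. In form: [[tx, ty, tz, rx, ry, rz], ...]. A call has 1 to 20 rows; each row is the pose to reach, as a shift and turn from the pose commanded when the call began; what a row does not reach only later rows make up. A row lasts 1/10 s, in which the tool goes at most 50 mm and 8.59 degrees, less where a joint would pass 70% of its speed; a pose out of reach is approached as far as the arm can. A call with a gripper value outside its range is refused whole. OPENING is the opening, from -1 (shut) to 1 (fully open), set as the call begins (- or left out, the last holds). The fingers move at their own pace and stop on an object; FORCE is the grip in N (left out, the last holds). Time passes only in rows, so rows that repeat a pose let the fingers close. It gives the time, the measured TCP pose, the force and the opening at its end, in the units of the state.
- robot.read_state(): the state, without advancing time (a new reading comes with each control period).
- robot.read_camera(name): name is "scene" or "side" or "wrist"; returns (picture, depth): 480x640x3 uint8, red, green, blue; 480x640 float32, mm along the optical axis (not along the pixel's ray), 0 where there is no reading.
- robot.get_calibration(name): a dict with "camera_matrix" (3x3 intrinsics, pixels), "extrinsics" (4x4, takes a point from camera to world coordinates); the wrist camera has in their place "tool_from_camera" (4x4, takes a point from camera to tool coordinates, whose origin is the TCP and whose axes are the tool frame's). Camera axes: x right, y down, z forward; pixel columns grow to the right and rows downward; lengths in mm; the calibration is good to about 2 mm. A picture is of the moment at which its call begins: read the wrist's pose just before it. get_calibration takes no time and is no camera call.
- robot.sign_off(): hands the job in, once; it reports no verdict.
Trained networks look in the newest picture that a camera, given by its name, has taken for a name from the list of things; names that differ only in an ending like _2 or _b are one class to them, and where a whole thing is asked for, a point or a joint stands for the part that bears it (a point fixed in the world has none). Each returns a list of dicts, best first, with "conf" (0 to 1); they miss things now and then, are a little off and sometimes report something else, mostly with a low value. They report only what shows in the picture. A call takes as long as a camera call. They do not tell look-alikes from the thing itself.
- robot.regions_of(camera, query): "mask" (480x640 bool, what is visible of it) and "rect" ([left, top, right, bottom] in pixels, round what is visible of it).
The state is a dict: "t": time; "qpos": joint angles; "joint_vel": joint speeds; "effort": joint torques, N m; "position": TCP position; "eef_rot": TCP orientation; "contact_force": force on the tool from outside, world axes, zero at the start; "ft_torque": the same for the moment, N m; "grip_width": finger opening in mm.
Only numpy, scipy, OpenCV 4.12 (cv2) and the standard library are available. Lean on these libraries where they do the work, as an engineer would, in place of code of your own. Each camera call takes 0.05 s, during which the arm holds its last target. There are 200 camera calls.

## Working session

There is one attempt and no reset: what is moved stays moved. The work goes in short steps, Python scripts to look and compute and a shell command to move; the robot and the scene stay as the last step left them, time stands still between calls to the robot, and variables do not carry over. Pictures are saved under pics/ and viewed, about 8 in all and at most 12, crops included, and the job is handed in when it is done.

```bash
mkdir -p pics
cat > h.py <<'E'
import numpy as np, cv2
from cell import robot
def shot(cam,name=None):
    s=robot.read_state(); im,d=robot.read_camera(cam); c=robot.get_calibration(cam)
    K=np.array(c["camera_matrix"])
    if cam=="wrist":
        T=np.eye(4);T[:3,:3]=s["eef_rot"];T[:3,3]=s["position"];E=T@np.array(c["tool_from_camera"])
    else: E=np.array(c["extrinsics"])
    if name: cv2.imwrite("pics/"+name,im[:,:,::-1])
    return im,d,K,E
def pts(d,K,E,m):
    v,u=np.nonzero(m&(d>0)); z=d[v,u]
    P=np.stack([(u-K[0,2])/K[0,0]*z,(v-K[1,2])/K[1,1]*z,z],1)
    return P@E[:3,:3].T+E[:3,3]
def proj(P,K,E):
    q=(np.atleast_2d(P)-E[:3,3])@E[:3,:3]; q=q@K.T; return q[:,:2]/q[:,2:]
E
cat > a.py <<'E'
from h import *
np.set_printoptions(precision=1,suppress=True)
for cam in ("scene","side"):
    im,d,K,E=shot(cam,cam+"1.png")
    print(cam,"cam at",E[:3,3], "axis",E[:3,2])
    for q in ("blower","tray","bail","stand","key_power","key_fan","key_ion","ball","lens_tray"):
        for r in robot.regions_of(cam,q)[:3]:
            P=pts(d,K,E,r["mask"])
            print(q,round(r["conf"],2),r["rect"],np.median(P,0) if len(P) else None, np.percentile(P,[2,98],axis=0).ravel() if len(P) else None)
print(robot.read_state())
E
python3 a.py
```

```text
scene cam at [913.8 688.4 885.9] axis [-0.4 -0.6 -0.7]
blower 0.85 [188.0, 144.6, 265.0, 232.6] [ 577.1 -304.3  144.3] [ 469.1 -386.8   19.6  651.5 -282.2  194.8]
tray 0.89 [314.2, 267.5, 357.9, 304.5] [479.4  74.9   5.6] [429.9  38.7   1.2 526.  110.6  55.1]
tray 0.7 [331.6, 308.0, 395.1, 367.3] [506.5 232.    6.3] [436.4 177.5   1.6 569.7 285.9  71.8]
tray 0.18 [350.4, 336.7, 360.1, 345.2] [538.1 245.1  25.2] [525.8 232.   12.4 546.5 252.5  30.8]
bail 0.68 [332.9, 305.4, 394.5, 366.0] [505.9 232.    6.3] [435.4 181.    1.7 570.  284.8  71.9]
bail 0.61 [311.7, 266.4, 358.7, 305.3] [479.2  73.1   5.3] [428.1  24.3  -0.  526.2 110.6  55. ]
bail 0.29 [238.1, 143.5, 250.5, 154.3] [ 501.1 -353.8  195.1] [ 489.7 -370.8  189.1  512.7 -346.3  198.4]
stand 0.6 [461.6, 329.1, 539.1, 405.8] [317.3 467.6  32.1] [222.7 423.    4.  390.  508.8  35.8]
stand 0.59 [380.6, 369.7, 466.6, 455.9] [538.2 463.3  32.1] [436.2 409.    6.7 603.  492.3  35.5]
stand 0.58 [227.3, 244.9, 292.0, 305.4] [617.2 -56.7  31.4] [ 527.5 -121.2    1.2  696.2   -5.3   35.9]
key_power 0.41 [238.3, 144.8, 248.5, 154.4] [ 50
[... 1365 characters left out ...]
, 318.2, 331.0] [533.4 248.6  22.3] [522.3 237.7   4.  544.7 255.6  28.2]
lens_tray 0.75 [337.1, 232.0, 392.4, 261.2] [405.4 -92.4   5.6] [ 334.3 -144.9   -0.5  478.   -40.5   17.2]
lens_tray 0.67 [230.3, 261.3, 252.2, 282.9] [718.4  52.9  27.5] [695.9  25.6  -1.5 748.5  80.6  36.1]
{'t': 1.0, 'qpos': array([ 0.3,  0.3,  0.1, -0. , -1.4, -0.3]), 'joint_vel': array([-0.,  0., -0.,  0.,  0., -0.]), 'effort': array([  0. , -38.6,  23.8,   5.4,  -0. ,   0. ]), 'position': array([550. ,   0. , 231.3]), 'eef_rot': array([[ 0.,  0., -1.],
       [ 0., -1., -0.],
       [-1., -0., -0.]]), 'contact_force': array([-0. , -0.1,  0.8]), 'ft_torque': array([ 0., -0., -0.]), 'grip_width': 85.8697539325032}
```

View pics/scene1.png

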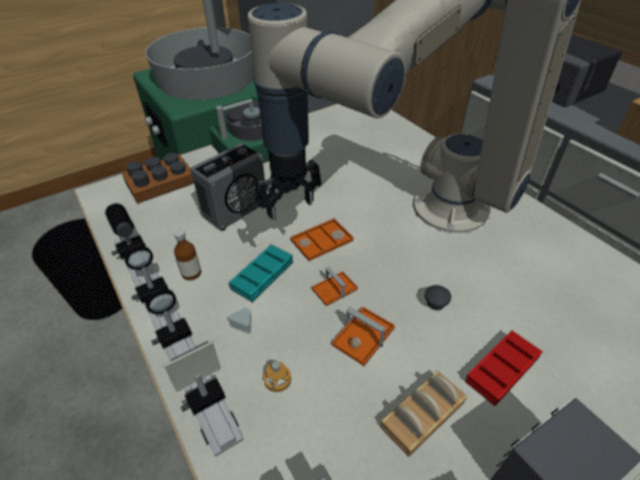

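View pics/side1.png

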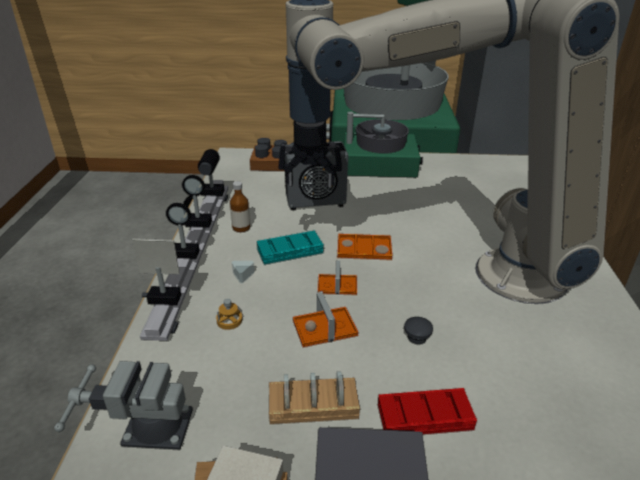

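Both views show the blower at scene (230,185) and side (318,180). The larger tray is at scene (363,336) and side (325,327), with the ball at scene (355,341). The smaller look-alike is at scene (334,287). Next I'll bring the wrist camera over the keys.

```bash
python3 -c "
from h import *
print(np.round(robot.get_calibration('wrist')['tool_from_camera'],3),robot.get_calibration('wrist')['camera_matrix'])"
python3 -m pendant '[[0,-0.04,0.02,0,0,0],[0,-0.085,0.05,0,0,0],[0,-0.13,0.08,0,0,0],[0,-0.175,0.10,0,0,0],[0,-0.22,0.12,0,0,0],[0,-0.26,0.12,0,0,0],[0,-0.29,0.12,0,0,0],[0,-0.3,0.12,0,0,0],[0,-0.3,0.12,0,0,0]]' -1 20
cat > b.py <<'E'
from h import *
import sys
np.set_printoptions(precision=1,suppress=True)
im,d,K,E=shot("wrist",sys.argv[1])
print("cam",E[:3,3],E[:3,2],robot.read_state()["position"])
for q in sys.argv[2:]:
    for r in robot.regions_of("wrist",q)[:2]:
        P=pts(d,K,E,r["mask"])
        if len(P)<5: continue
        z=np.percentile(P[:,2],90); T=P[P[:,2]>z-4]
        lo,hi=T.min(0),T.max(0)
        print(q,round(r["conf"],2),r["rect"],"n",len(P),"top med",np.median(T,0),"mean",T.mean(0),"rect",cv2.minAreaRect(T[:,:2].astype(np.float32)))
E
python3 b.py w1.png key_power key_fan key_ion blower
```

```text
[[  -0.      -0.287    0.958 -142.974]
 [  -0.      -0.958   -0.287   74.048]
 [   1.      -0.      -0.       0.204]
 [   0.       0.       0.       1.   ]] [[352.34536704   0.         323.68208374]
 [  0.         352.34536704 237.81619612]
 [  0.           0.           1.        ]]
t: 1.9
position: [549.8, -301.0, 350.4]
eef_rot: [[-0.001, -0.002, -1.0], [0.0, -1.0, 0.002], [-1.0, -0.0, 0.001]]
contact_force: [-0.6, 0.9, 0.1]
grip_width: 0.2
cam [ 549.7 -375.2  493.3] [-0.   0.3 -1. ] [ 550.  -299.9  350.8]
key_power 0.66 [363.5, 131.8, 397.6, 168.1] n 875 top med [ 501.8 -361.9  195.3] mean [ 501.8 -362.2  195.2] rect ((501.7289733886719, -362.0589294433594), (25.885250091552734, 26.07659149169922), 47.171295166015625)
key_fan 0.59 [300.7, 153.3, 334.6, 175.5] n 568 top med [ 555.8 -350.7  195.3] mean [ 555.9 -350.8  195.2] rect ((555.970458984375, -350.6364440917969), (19.58954620361328, 20.0602970123291), 11.852606773376465)
key_ion 0.74 [230.9, 166.2, 274.6, 190.6] n 741 top med [ 610.5 -339.4  195.1] mean [ 610.5 -339.5  195.1] rect ((610.7023315429688, -339.23846435546875), (33.908695220947266, 13.945819854736328), 11.574417114257812)
key_ion 0.74 [116.6, 251.5, 198.0, 329.4] n 3189 top med [ 763.8 -183.4  150.3] mean [ 763.9 -183.4  150. ] rect ((764.7474365234375, -182.7400665283203), (24.47539710998535, 23.548978805541992), 12.46288776397705)
blower 0.79 [204.0, 83.1, 425.8, 236.7] n 24840 top med [ 554.4 -353.1  187.1] mean [ 555.  -352.3  187.7] rect ((555.748291015625, -350.9380187988281), (176.79454040527344, 93.11527252197266), 11.575728416442871)
```

View pics/w1.png

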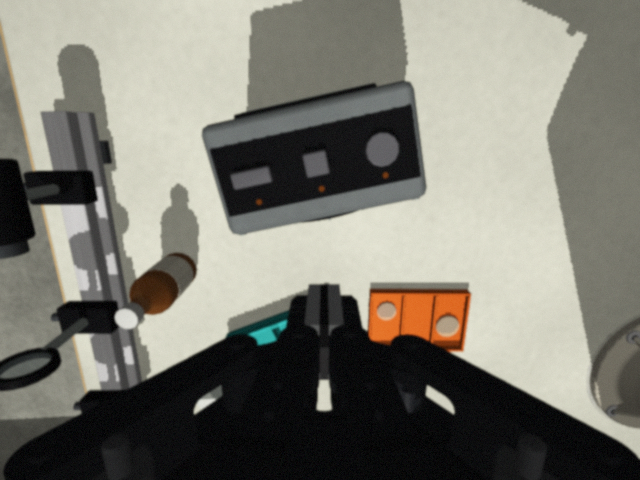

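Keys measured from the wrist: power (502,-362), fan (556,-351), ion (610.5,-339), yaw 11.6°. In the image they sit at (382,150), (316,164) and (251,178). Now the power key: approach, then go down.

```bash
python3 -m pendant '[[-0.02,-0.03,-0.03,0,0,0],[-0.04,-0.055,-0.07,0,0,0],[-0.048,-0.062,-0.11,0,0,0],[-0.048,-0.062,-0.135,0,0,0],[-0.048,-0.062,-0.148,0,0,0],[-0.048,-0.062,-0.152,0,0,0],[-0.048,-0.062,-0.156,0,0,0],[-0.048,-0.062,-0.158,0,0,0],[-0.048,-0.062,-0.16,0,0,0],[-0.048,-0.062,-0.16,0,0,0]]'
```

```text
t: 3.15
position: [502.6, -361.9, 192.1]
eef_rot: [[0.002, 0.0, -1.0], [-0.0, -1.0, -0.0], [-1.0, 0.0, -0.002]]
contact_force: [0.6, 1.6, 3.3]
grip_width: -0.1
```

```bash
python3 -m pendant '[[0,0,-0.001,0,0,0],[0,0,-0.002,0,0,0],[0,0,-0.002,0,0,0],[0,0,-0.002,0,0,0]]'
```

```text
t: 3.55
position: [502.6, -362.0, 190.1]
eef_rot: [[0.002, 0.0, -1.0], [-0.001, -1.0, -0.0], [-1.0, 0.001, -0.002]]
contact_force: [1.1, 3.6, 5.8]
grip_width: -0.1
```

```bash
python3 -m pendant '[[0,0,-0.001,0,0,0],[0,0,-0.0015,0,0,0],[0,0,-0.0015,0,0,0]]'
```

```text
t: 3.85
position: [502.6, -362.0, 190.0]
eef_rot: [[0.003, 0.001, -1.0], [-0.001, -1.0, -0.001], [-1.0, 0.001, -0.003]]
contact_force: [-0.6, 5.3, 10.5]
grip_width: 0.2
```

Bottomed out: it stopped at 190.0 and the force rose to 10.5 N. Now the fan key.

```bash
python3 -m pendant '[[0,0,0.01,0,0,0],[0,0,0.027,0,0,0],[0,0,0.027,0,0,0],[0.025,0.005,0.027,0,0,0],[0.05,0.01,0.027,0,0,0],[0.054,0.011,0.024,0,0,0],[0.054,0.011,0.014,0,0,0],[0.054,0.011,0.009,0,0,0],[0.054,0.011,0.006,0,0,0],[0.054,0.011,0.003,0,0,0],[0.054,0.011,0,0,0,0],[0.054,0.011,0,0,0,0],[0.054,0.011,0,0,0,0]]'
```

```text
t: 5.15
position: [555.3, -351.3, 190.0]
eef_rot: [[0.001, -0.0, -1.0], [-0.001, -1.0, 0.0], [-1.0, 0.001, -0.001]]
contact_force: [-4.6, 3.4, 8.6]
grip_width: -0.2
```

```bash
python3 -m pendant '[[0,0,0.01,0,0,0],[0,0,0.027,0,0,0],[0,0,0.027,0,0,0],[0.025,0.006,0.027,0,0,0],[0.05,0.011,0.027,0,0,0],[0.0545,0.012,0.024,0,0,0],[0.0545,0.012,0.014,0,0,0],[0.0545,0.012,0.009,0,0,0],[0.0545,0.012,0.006,0,0,0],[0.0545,0.012,0.003,0,0,0],[0.0545,0.012,0,0,0,0],[0.0545,0.012,0,0,0,0],[0.0545,0.012,0,0,0,0]]'
```

```text
t: 6.45
position: [609.9, -339.4, 190.1]
eef_rot: [[0.001, -0.0, -1.0], [-0.001, -1.0, 0.0], [-1.0, 0.001, -0.001]]
contact_force: [-3.6, 2.7, 8.0]
grip_width: 0.2
```

```bash
python3 -m pendant '[[0,0,0.01,0,0,0],[0,0,0.03,0,0,0],[0,0,0.07,0,0,0],[-0.015,0.02,0.1,0,0,0],[-0.025,0.06,0.115,0,0,0],[-0.035,0.105,0.115,0,0,0],[-0.045,0.15,0.115,0,0,0],[-0.055,0.195,0.115,0,0,0],[-0.065,0.24,0.115,0,0,0],[-0.075,0.285,0.115,0,0,0],[-0.085,0.33,0.115,0,0,0],[-0.095,0.375,0.115,0,0,0],[-0.1,0.42,0.115,0,0,0],[-0.105,0.465,0.115,0,0,0],[-0.105,0.505,0.115,0,0,0],[-0.105,0.535,0.115,0,0,0],[-0.105,0.55,0.115,0,0,0],[-0.105,0.55,0.115,0,0,0],[-0.105,0.55,0.115,0,0,0]]' 1 20
cat > c.py <<'E'
from h import *
np.set_printoptions(precision=1,suppress=True)
im,d,K,E=shot("wrist","w2.png")
print(robot.read_state()["position"])
for q in ("tray","bail","ball"):
    for r in robot.regions_of("wrist",q)[:2]:
        P=pts(d,K,E,r["mask"]); print(q,round(r["conf"],2),r["rect"],len(P),np.median(P,0))
        if q!="ball":
            B=P[(P[:,2]>60)&(P[:,2]<80)]
            if len(B)>50: print(" bar",np.median(B,0),cv2.minAreaRect(B[:,:2].astype(np.float32)))
            R=P[(P[:,2]<20)]; print(" rim",cv2.minAreaRect(R[:,:2].astype(np.float32)))
        else:
            print(" ball top",P[P[:,2]>np.percentile(P[:,2],85)].mean(0),P.min(0),P.max(0))
E
python3 c.py
```

```text
t: 8.35
position: [505.6, 210.5, 303.0]
eef_rot: [[0.0, -0.0, -1.0], [-0.0, -1.0, 0.0], [-1.0, 0.0, -0.0]]
contact_force: [-0.1, -0.3, 0.5]
grip_width: 85.1
[505.7 210.1 303.1]
tray 0.8 [263.8, 155.6, 389.8, 263.9] 7317 [498.5 224.8   5. ]
 bar [504.  225.1  70.2] ((502.88751220703125, 227.65115356445312), (14.120859146118164, 95.66067504882812), 19.287975311279297)
 rim ((502.0882568359375, 227.68740844726562), (131.3795623779297, 101.03784942626953), 19.08414649963379)
tray 0.56 [305.4, 28.2, 393.9, 108.6] 5880 [480.2  70.8   3.8]
 rim ((477.54510498046875, 72.16830444335938), (74.45581817626953, 98.4182357788086), 89.353515625)
bail 0.83 [261.4, 155.1, 383.5, 258.9] 7348 [498.5 224.8   5. ]
 bar [503.  225.1  70.2] ((502.8123474121094, 227.86590576171875), (14.120859146118164, 96.1157455444336), 19.287975311279297)
 rim ((500.00079345703125, 238.81590270996094), (133.4580535888672, 123.34697723388672), 20.871145248413086)
bail 0.63 [303.0, 26.0, 393.8, 107.3] 6026 [479.6  70.2   3.8]
 rim ((476.7301330566406, 69.34982299804688), (102.11686706542969, 82.08384704589844), 0.12285582721233368)
ball 0.84 [288.7, 209.7, 309.6, 229.5] 315 [534.3 237.1  25.3]
 ball top [534.5 238.9  29.1] [522.5 226.8   4.7] [546.2 253.9  30.3]
ball 0.41 [264.3, 154.5, 385.0, 260.1] 7369 [498.7 224.5   5. ]
 ball top [503.5 225.   70. ] [428.  164.7  -0.8] [578.  295.   72.7]
```

View pics/w2.png

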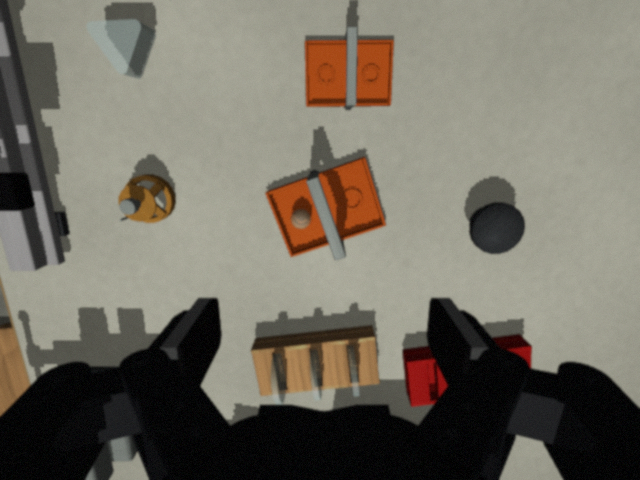

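The picture shows the larger tray at (326,205), with the ball at (300,216) in its left-hand (+x) pocket. The bar is centred at (503,227.7,z70) with yaw 19.3°, and the ball agrees with the pocket geometry.

```bash
python3 -c "
from cell import robot; print(robot.grasp_offset)"
python3 -m pendant '[[-0.001,0.008,-0.03,0,0,7],[-0.0025,0.017,-0.07,0,0,14],[-0.0025,0.017,-0.11,0,0,19.3],[-0.0025,0.017,-0.14,0,0,19.3],[-0.0025,0.017,-0.17,0,0,19.3],[-0.0025,0.017,-0.17,0,0,19.3],[-0.0025,0.017,-0.17,0,0,19.3]]' 0
python3 b.py w3.png tray bail ball
python3 - <<'E'
from h import *
s=robot.read_state(); print(s["position"])
d=None
im,d,K,E=shot("wrist")
for r in robot.regions_of("wrist","bail")[:2]:
    P=pts(d,K,E,r["mask"]); B=P[(P[:,2]>60)&(P[:,2]<80)&(abs(P[:,0]-503)<60)&(abs(P[:,1]-228)<60)]
    print(r["conf"],len(B)); 
    if len(B)>20: print(B.mean(0),cv2.minAreaRect(B[:,:2].astype(np.float32)))
E
```

```text
18.700000000000003
t: 9.25
position: [503.5, 227.5, 133.7]
eef_rot: [[0.001, 0.33, -0.944], [-0.001, -0.944, -0.33], [-1.0, 0.001, -0.001]]
contact_force: [0.1, 0.4, -0.1]
grip_width: 42.9
cam [527.2 157.6 276.7] [-0.1  0.3 -1. ] [504.1 228.1 134.7]
tray 0.68 [350.0, 2.5, 526.0, 108.1] n 13400 top med [478.   86.7  53.3] mean [478.   87.1  53.1] rect ((477.5885009765625, 86.37338256835938), (11.077221870422363, 44.71733474731445), 0.4369759261608124)
tray 0.64 [235.5, 166.8, 413.3, 326.4] n 19038 top med [504.3 223.1  70.3] mean [503.9 224.7  70.2] rect ((502.8041076660156, 227.75917053222656), (13.986409187316895, 95.81754302978516), 19.297880172729492)
bail 0.73 [347.8, 0.5, 526.6, 107.9] n 13381 top med [478.   86.7  53.3] mean [478.   87.1  53.1] rect ((477.5885009765625, 86.37338256835938), (11.077221870422363, 44.71733474731445), 0.4369759261608124)
bail 0.67 [234.4, 165.9, 409.3, 325.4] n 19068 top med [504.3 223.1  70.3] mean [503.8 224.6  70.5] rect ((493.02655029296875, 224.33554077148438), (34.70548629760742, 95.81754302978516), 19.297880172729492)
ball 0.92 [262.3, 217.6, 293.8, 251.3] n 852 top med [534.7 238.3  27.3] mean [534.8 238.4  27.2] rect ((534.7008666992188, 238.74966430664062), (18.73004722595215, 19.64950942993164), 17.171659469604492)
[503.99513936 228.55558502 134.7660086 ]
0.85 0
0.84 3271
[503.97493168 224.40173332  70.15964879] ((502.71368408203125, 227.91201782226562), (13.995834350585938, 96.28549194335938), 19.311594009399414)
```

View pics/w3.png

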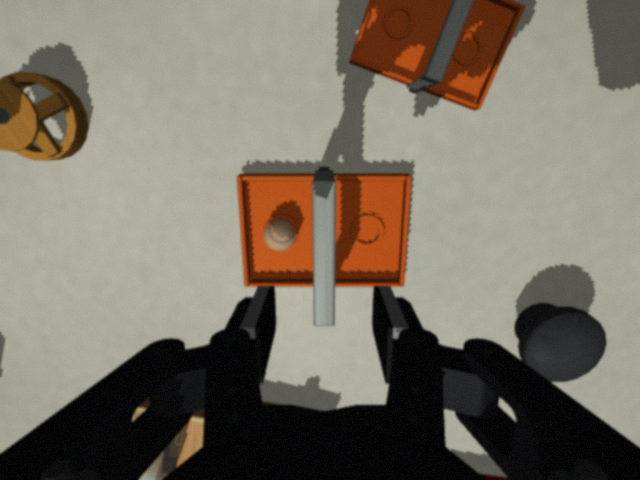

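The view shows the jaws centred either side of the bar (x≈325 px), with the ball clear at (280,235). Descend 85.5 mm and close.

```bash
python3 -m pendant '[[0,0,-0.03,0,0,0],[0,0,-0.055,0,0,0],[0,0,-0.075,0,0,0],[0,0,-0.0855,0,0,0],[0,0,-0.0855,0,0,0],[0,0,-0.0855,0,0,0]]'
python3 -m pendant '[[0,0,0,0,0,0],[0,0,0,0,0,0],[0,0,0,0,0,0],[0,0,0,0,0,0],[0,0,0,0,0,0],[0,0,0,0,0,0]]' -1 60
python3 -m pendant '[[0,0,0.001,0,0,0],[0,0,0.003,0,0,0],[0,0,0.006,0,0,0],[0,0,0.012,0,0,0],[0,0,0.02,0,0,0],[0,0,0.03,0,0,0],[0,0,0.042,0,0,0],[0,0,0.054,0,0,0],[0,0,0.066,0,0,0],[0,0,0.076,0,0,0],[0,0,0.082,0,0,0],[0,0,0.084,0,0,0],[0,0,0.084,0,0,0],[0,0,0.084,0,0,0]]'
cat > e.py <<'E'
from h import *
import sys
np.set_printoptions(precision=1,suppress=True)
cams=sys.argv[2:]
for cam in cams:
    im,d,K,E=shot(cam,sys.argv[1]+cam+".png"); print(cam,robot.read_state()["position"])
    for q in ("ball","tray","outlet","blower"):
        try: R=robot.regions_of(cam,q)[:2]
        except Exception as x: print(q,x); continue
        for r in R:
            P=pts(d,K,E,r["mask"])
            if len(P): print(q,round(r["conf"],2),r["rect"],len(P),np.median(P,0),P.min(0),P.max(0))
E
python3 e.py x4 wrist side
```

```text
t: 10.15
position: [503.7, 228.4, 48.3]
eef_rot: [[0.001, 0.331, -0.944], [0.001, -0.944, -0.331], [-1.0, -0.0, -0.002]]
contact_force: [0.4, 0.5, 0.6]
grip_width: 42.6
t: 10.75
position: [503.7, 228.5, 48.5]
eef_rot: [[0.002, 0.331, -0.944], [0.001, -0.944, -0.331], [-1.0, -0.0, -0.002]]
contact_force: [-1.1, 0.2, 5.7]
grip_width: 12.5
t: 12.15
position: [502.6, 227.9, 130.7]
eef_rot: [[-0.001, 0.33, -0.944], [-0.001, -0.944, -0.33], [-1.0, 0.0, 0.001]]
contact_force: [-0.0, 0.2, -1.8]
grip_width: 12.5
wrist [502.6 227.8 130.6]
ball 0.83 [234.7, 256.2, 283.7, 302.0] 1743 [533.7 234.5 107.6] [521.7 225.8  85.5] [546.3 257.7 112.8]
tray 0.98 [350.2, 2.8, 526.9, 108.6] 13545 [477.2  80.3   3.8] [423.6  32.6  -1.8] [527.5 110.6  55.9]
tray 0.64 [195.5, 180.0, 453.2, 412.8] 33379 [504.5 215.1  87.4] [382.1 163.6  -1.4] [605.4 383.2 206.6]
outlet 0.75 [193.6, 178.4, 450.3, 408.6] 33123 [504.6 214.9  87.4] [407.8 163.7  -1.2] [602.2 384.1 179.7]
side [502.9 227.9 131. ]
ball 0.49 [231.1, 261.4, 252.8, 285.9] 360 [718.2  54.7  29.5] [695.5  24.1   0. ] [749.7  82.6  37.6]
tray 0.69 [217.9, 299.8, 243.4, 332.4] 540 [720.4 229.   18. ] [694.1 196.   -4.7] [752.2 251.5  62.6]
outlet 0.69 [281.6, 148.4, 305.5, 210.8] 1100 [ 618.5 -286.4  120.2] [ 546.5 -495.6   -2.8] [670.6 248.1 425.2]
blower 0.87 [279.7, 142.5, 303.6, 213.1] 1185 [ 619.1 -286.8  117.4] [  546.5 -2027.7  -542.1] [822.8 248.4 445. ]
```

View pics/x4wrist.png

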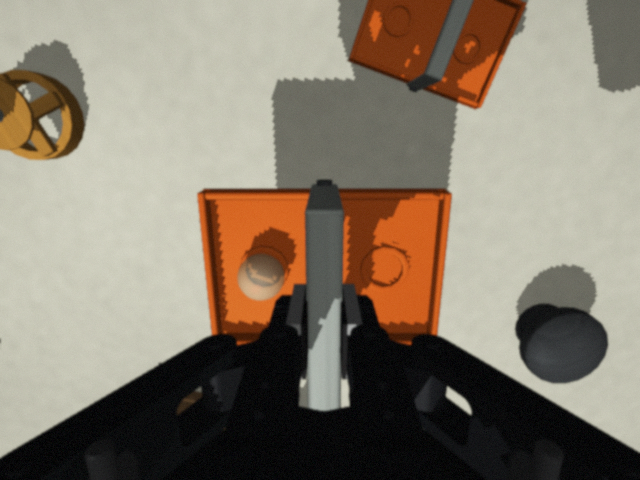

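The tray is lifted, with the ball still in its pocket at (263,275) and not touched by the fingers. Now a smooth carry of (-20,-387) mm.

```bash
python3 -m pendant '[[0,-0.003,0,0,0,0],[-0.001,-0.011,0,0,0,0],[-0.001,-0.024,0,0,0,0],[-0.002,-0.042,0,0,0,0],[-0.003,-0.065,0,0,0,0],[-0.005,-0.092,0,0,0,0],[-0.006,-0.121,0,0,0,0],[-0.008,-0.151,0,0,0,0],[-0.009,-0.181,0,0,0,0],[-0.011,-0.211,0,0,0,0],[-0.012,-0.241,0,0,0,0],[-0.014,-0.271,0,0,0,0],[-0.016,-0.300,0,0,0,0],[-0.017,-0.327,0,0,0,0],[-0.018,-0.350,0,0,0,0],[-0.019,-0.367,0,0,0,0],[-0.02,-0.378,0,0,0,0],[-0.02,-0.384,0,0,0,0],[-0.02,-0.387,0,0,0,0],[-0.02,-0.387,0,0,0,0]]'
python3 -m pendant '[[0,0,0,0,0,0],[0,0,0,0,0,0],[0,0,0,0,0,0]]'
cat > f.py <<'E'
from h import *
np.set_printoptions(precision=2,suppress=True)
im,d,K,E=shot("wrist","f_wrist.png"); print(robot.read_state()["position"])
R=robot.regions_of("wrist","ball")[0]; P=pts(d,K,E,R["mask"]); print("ball",R["conf"],R["rect"],np.median(P,0),P.max(0))
from scipy.optimize import least_squares
P=P[P[:,2]>np.percentile(P[:,2],30)]
s=least_squares(lambda c:np.linalg.norm(P-c,axis=1)-12.5,np.r_[P.mean(0)[:2],P[:,2].max()-12.5],loss="soft_l1"); print("sphere centre",s.x, np.abs(s.fun).mean())
m=np.zeros(d.shape,bool); m[190:420,190:460]=True
hsv=cv2.cvtColor(im,cv2.COLOR_RGB2HSV); m&=(hsv[...,0]<14)&(hsv[...,1]>170)
Q=pts(d,K,E,m); z0=np.median(Q[:,2]); F=Q[abs(Q[:,2]-z0)<4]
for _ in range(5):
    A=np.c_[F[:,:2]-F[:,:2].mean(0),np.ones(len(F))]; c=np.linalg.lstsq(A,F[:,2],rcond=None)[0]; r=F[:,2]-A@c; F=F[abs(r)<1.5] if (abs(r)<1.5).sum()>100 else F
print("floor z",c[2],"slopes deg",np.degrees(c[:2]),len(F))
im,d,K,E=shot("scene","f_scene.png")
for q in ("blower","ball"):
    for r in robot.regions_of("scene",q)[:3]:
        P=pts(d,K,E,r["mask"]); print(q,r["conf"],r["rect"],np.median(P,0))
        if q=="blower":
            # front face: points 20<z<170, fit plane
            G=P[(P[:,2]>15)&(P[:,2]<175)]
            for _ in range(8):
                A=np.c_[G[:,0],np.ones(len(G))]; k=np.linalg.lstsq(A,G[:,1],rcond=None)[0]; rr=G[:,1]-A@k; G=G[abs(rr)<max(3,1.5*rr.std())]
            print("front y=",k,"yaw",np.degrees(np.arctan(k[0])),len(G))
im,d,K,E=shot("side","f_side.png")
cv2.imwrite("pics/f_crop.png",cv2.resize(np.hstack([cv2.imread("pics/f_scene.png")[120:320,160:400],cv2.imread("pics/f_side.png")[120:320,220:460]]),None,fx=1.6,fy=1.6))
E
python3 f.py
```

```text
t: 14.65
position: [482.9, -159.0, 131.3]
eef_rot: [[0.0, 0.331, -0.944], [0.0, -0.944, -0.331], [-1.0, -0.0, -0.0]]
contact_force: [-0.2, 0.7, -2.6]
grip_width: 12.8
t: 14.95
position: [483.1, -158.5, 131.3]
eef_rot: [[0.0, 0.331, -0.944], [0.0, -0.944, -0.331], [-1.0, -0.0, -0.0]]
contact_force: [0.2, 1.4, -1.8]
grip_width: 12.6
[ 483.08 -158.62  131.28]
ball 0.62 [239.7, 252.6, 284.5, 297.9] [ 514.25 -153.6   108.17] [ 526.65 -135.48  113.05]
sphere centre [ 514.55 -149.63   99.42] 0.37760954568678645
floor z 87.15130281069366 slopes deg [-0.13  0.  ] 17454
blower 0.7 [191.6, 145.4, 267.7, 229.6] [ 572.82 -305.8   138.62]
front y= [   0.2  -411.52] yaw 11.56781124602893 1504
ball 0.71 [228.4, 306.3, 250.0, 335.0] [727.34  50.83  33.36]
ball 0.58 [272.7, 213.0, 284.1, 223.0] [ 515.74 -144.69  104.2 ]
```

View pics/f_wrist.png

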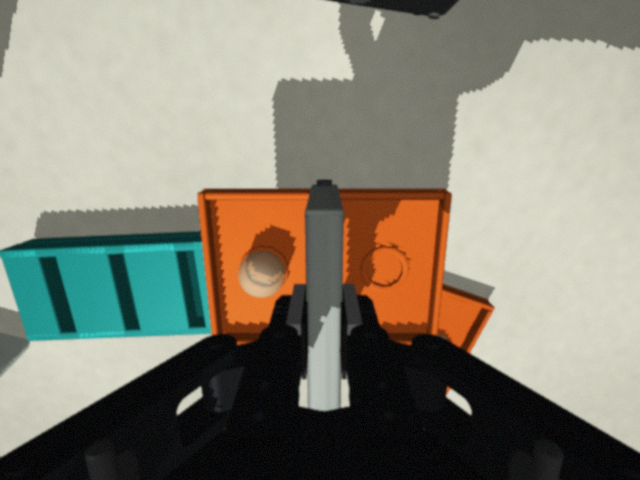

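View pics/f_crop.png

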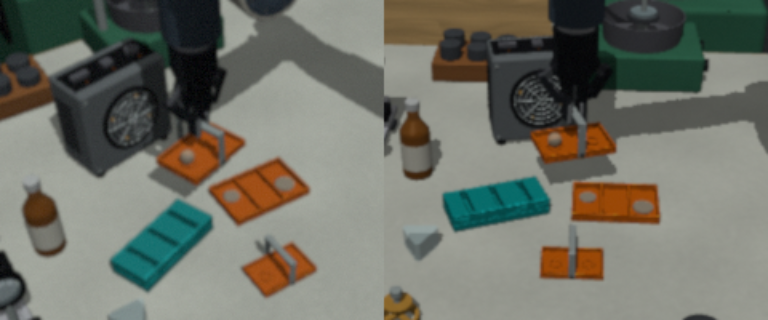

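The wrist view shows the ball in its pocket at (262,272). The scene and side crops show the level tray hanging in front of the grille. The fit puts the ball at (514.5,-149.6,99.5) against a target of (514.2,-147.9,100), and the floor slope is 0.13°. That is good enough to hand in.

```bash
python3 -c "
from cell import robot
s=robot.read_state();print(s['t'],abs(s['joint_vel']).max(),s['grip_width']);print(robot.sign_off())"
```

```text
15.25 0.0018138895951856058 12.441601313110555
the job is handed in; nothing more can be done
None
```

I've handed the job in at 15.3 s, with the arm still holding the tray level in front of the outlet and the ball in its pocket.

- **Keys:** I pressed power, fan and ion in that order, each to its stop. The fingertips stopped at 190.0–190.1 mm with 8–10.5 N, and I lifted clear after each one. I didn't look at the keys again after releasing them.
- **Ball position:** the wrist camera put the ball at (514.5, -149.6, 99.4) mm against a target of (514.2, -147.9, 100). That is about 148 mm from the grille, within about 0.1 mm of the outlet's axis sideways and within 1 mm of its height.
- **Tray:** the floor slope was about 0.1°, the joints were practically still, and the grip held at 12.4–12.8 mm with 60 N commanded. The gripper did not touch the ball in any view I looked at.
- **Disagreements:** the scene camera's reading of the ball's visible side was about 5 mm off the wrist camera's centre, roughly what seeing only one side of a 25 mm ball would give. The side camera's network didn't find the ball in its one check, after the lift. For the final position I only looked at the side picture.
- **Other things on the bench:** I saw nothing else displaced in the final pictures, but I didn't measure this.

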